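# Lock the craft-knife chest with its slot peg

### The arm

A 6-joint arm with a two-finger parallel gripper is mounted at the origin on the work surface. World frame = base frame: x ahead of the robot, y to its left, z up, the work surface at z = 0. Lengths are in mm, angles in rad, forces in N, time in s.
With the tool pointing down it reaches from about 275 to 750 mm from the base axis. Payload 10.2 kg.
Tool frame: the origin (TCP) lies at the centre of the arm's flange, where the gripper is bolted on; the fingertips stand ctrl.tip_reach ahead of it and the grasp point (between the pads) lies 155 mm ahead of it (ctrl.tip_reach is the distance from the TCP to the fingertips, in mm); z points along the fingers, y is the direction in which the jaws open and shut (so a half turn about z gives the same grasp; the last joint's range is limited). The gripper opens to 85 mm and grips with 20 to 120 N. Pads are 22 mm wide; open, the fingers measure 114 mm over their backs; the gripper's body (76 mm by 85 mm) begins 54 mm behind the grasp point. The pads swing forward as they close: fully open they stand 13 mm farther back than shut.
Start: joints at [-1.424, 0.313, 1.498, -0, 1.331, -0.223], TCP at [189.738, -489.522, 404.694] pointing down, gripper open.
Joint ranges: [-2.94, 2.94], [-0.97, 2.17], [0.19, 2.56], [-1.23, 4.37], [0.02, 3.11], [-2.88, 2.88]. Speed limits (rad/s): [2.39, 2.39, 3.01, 3.14, 3.14, 3.14].

### API

Orientations are given as a unit quaternion [w, x, y, z].
In Python, from rig import ctrl, viewer gives the robot as it stands.
- The arm moves only by the tool drive_tool, never from a script. Its argument "rows" is a list that holds one entry, the list of rows, each a list of 6 numbers: the shift along the world's x, y, z normalised to -1 to 1, where 1 is 0.1 m, then the turn, a rotation vector about the world's x, y, z normalised to -1 to 1, where 1 is 90 degrees. A call has 1 to 10 rows; each row is the pose to reach, as a shift and turn from the pose measured when the call began; what a row does not reach only later rows make up. A row lasts 1/8 s, in which the tool goes at most 62.5 mm and 10.7 degrees, less where a joint would pass 70% of its speed; a pose out of reach is approached as far as the arm can. A call with a number of a shift or a turn outside -1 to 1 is refused whole. A call with a gripper value outside its range is refused whole. "fingers" is the opening, from -1 (shut) to 1 (fully open), set as the call begins (left out, the last holds). The fingers move at their own pace and stop on an object; "force" is the grip in N (left out, the last holds). Time passes only in rows, so rows that repeat a pose let the fingers close. It gives the time, the measured TCP pose, the force and the opening at its end, in the units of the state.
- ctrl.sense(): the state, without advancing time (a new reading comes with each control period).
- viewer.capture(name): name is "scene" or "top"; returns the picture (400x640x3 uint8, red, green, blue); there is no depth.
- viewer.calibration(name): a dict with "mtx" (3x3 intrinsics, pixels), "extrinsics" (4x4, takes a point from camera to world coordinates). Camera axes: x right, y up, looking along -z (the intrinsics and any distortion apply to the point x, -y, -z); pixel columns grow to the right and rows downward; lengths in mm; the calibration is good to about 2 mm. A picture is of the moment at which its call begins. calibration takes no time and is no camera call.
- ctrl.finish_job(): hands the job in, once; it reports no verdict.
The state is a dict: "time_s": time; "joints": joint angles; "dq": joint speeds; "tau": joint torques, N m; "eef_pos": TCP position; "ee_rot": TCP orientation; "force": force on the tool from outside, world axes, zero at the start; "wrist_torque": the same for the moment, N m; "grip_width": opening from 0.0 (shut) to 1.0 (fully open).
Only numpy, scipy, OpenCV 4.12 (cv2) and the standard library are available. Lean on these libraries where they do the work, as an engineer would, in place of code of your own. Each camera call takes 0.05 s, during which the arm holds its last target.

### The job

Lock the craft-knife chest: with a fingertip, push the red peg on its lid along the long leg of the L-shaped slot to the corner, then push it sideways along the short leg, fully home at the far end beside the green mark. Only push the peg, do not pinch it or lift it, leave the offcut, glue bottles and board where they stand, and take the hand away when the peg is home.

Things in the scene. Friction and masses are not known exactly. Their poses are not given: they have to be found in the camera images.
- chest: Fixed wooden chest 280 (x) x 220 (y) x 85 mm high with a flat plywood lid, top face 85 mm above the table. Origin: centre of its underside, z up; yaw within 0.75 rad. An L-shaped slot 24 mm wide runs through the 12 mm lid: the long leg along chest +x from the orange mark to the corner (100 mm of peg travel), the short leg from there along +y to the green mark (60 mm). Marks are flat paint.
- slot_start (a point): Point on the lid's top face, on the centre line of the slot, where the peg's axis would be at the open end of the long leg (orange mark); in the chest frame (-60, -40, 85) mm.
- slot_corner (a point): Point on the lid's top face where the peg's axis is at the corner of the slot; in the chest frame (40, -40, 85) mm. The peg is stopped by the slot's wall about 2 mm past it in +x.
- slot_end (a point): Point on the lid's top face where the peg's axis is when the peg is home (locked) at the end of the short leg (green mark); in the chest frame (40, 20, 85) mm. The peg is stopped by the slot's wall about 2 mm past it in +y.
- peg: Lock peg, 0.15 to 0.3 kg, loose in the slot; slides with about 1 to 3 N of friction, no spring, stays where left, may spin. Origin: on its axis, level with the lid top. Above the lid: steel collar 40 mm across, 5 mm high, then a red four-lobed knob 42 mm across, 5 to 26 mm above the lid, with a steel cap 18 mm across to 29 mm. Shank 20 mm across. It starts in the long leg, 0 to 40 mm from slot_start.
- peg_top (a point): Centre of the top of the peg's steel cap, 29 mm above the peg's origin on its axis. A foot under the lid keeps the peg captive with 8 mm of upward play, so it tips a little when pushed hard against a slot end and settles flat when let go.
- offcut: Bystander: loose pale pine offcut 60 x 30 x 20 mm lying on the lid, near the lid's corner at chest -x, +y, away from the slot. Origin: centre of its underside.
- glue_a: Bystander: loose yellow glue bottle with a red cap, 44 mm across, 100 mm high, standing on the table on the chest's +y side. Origin: centre of its underside.
- glue_b: Bystander: loose yellow glue bottle with a red cap, 44 mm across, 100 mm high, standing on the table on the chest's -y side. Origin: centre of its underside.
- board: Bystander: loose pine board 25 x 90 x 70 mm high standing on the table on the chest's +x side. Origin: centre of its underside.

How it is judged:
By the outcome, as a careful person would: the job done as asked, in the order asked, and still so for the second after the job is handed in, with the robot touching nothing.
It also fails if it takes over 56 s, if anything falls off the work surface, if the arm or the gripper's body presses on something with over 40 N, if the wrist force passes 120 N, or if a joint passes its speed limit or range.

## Working session

There is one attempt and no reset: what is moved stays moved. The work goes in short steps, Python scripts to look and compute and a tool call to move; the robot and the scene stay as the last step left them, time stands still between calls to the robot, and variables do not carry over. Pictures are saved under pics/ and viewed, and the job is handed in when it is done.

Besides the shell and the picture viewer there is one more tool, called after "Emit:" as name([rows], argument=value, ...), one row to a line, values as JSON. drive_tool: Moves the arm, as the interface text tells. Scaled input: -1 to 1 covers 0.1 m each way for a shift and 90 degrees each way for a turn. Its arguments: {"type":"object","properties":{"rows":{"type":"array","items":{"type":"array","items":{"type":"array","items":{"type":"number"}}}},"fingers":{"type":"number"},"force":{"type":"number"}},"required":["rows"]}

```bash
mkdir -p pics
python3 - <<'E'
from rig import ctrl, viewer
import cv2
for n in ("scene","top"):
    cv2.imwrite(f"pics/{n}0.png",viewer.capture(n)[:,:,::-1])
    print(viewer.calibration(n))
print(ctrl.sense(),ctrl.tip_reach)
E
```

```text
{'mtx': array([[386.52588539,   0.        , 323.8876702 ],
       [  0.        , 386.52588539, 197.31362929],
       [  0.        ,   0.        ,   1.        ]]), 'extrinsics': array([[ 5.51332554e-01, -6.11563714e-01,  5.67470034e-01,
         1.17100467e+03],
       [ 8.34056532e-01,  4.19974399e-01, -3.57730633e-01,
        -3.09050680e+02],
       [-1.95478123e-02,  6.70530632e-01,  7.41624268e-01,
         8.36643595e+02],
       [ 0.00000000e+00,  0.00000000e+00,  0.00000000e+00,
         1.00000000e+00]])}
{'mtx': array([[442.77647688,   0.        , 321.07141408],
       [  0.        , 442.77647688, 202.33270732],
       [  0.        ,   0.        ,   1.        ]]), 'extrinsics': array([[ 1.91016932e-02,  9.89580056e-01, -1.42711029e-01,
         4.56100589e+02],
       [-9.99706253e-01,  2.10336790e-02,  1.20413056e-02,
         9.09840023e+01],
       [ 1.49175739e-02,  1.42439099e-01,  9.89691148e-01,
         1.19742921e+03],
       [ 0.00000000e+00,  0.00000000e+00,  0.00000000e+00,
         1.00000000e+00]])}
{'time_s': 0.1, 'joints': array([-1.42440649e+00,  3.13381035e-01,  1.49835640e+00, -3.71465125e-05,
        1.33095400e+00, -2.23387635e-01]), 'dq': array([-0.00027039, -0.00287414, -0.00102496, -0.0007698 , -0.00030297,
        0.00125724]), 'tau': array([ 2.05828786e-03, -4.12900829e+01, -2.60143787e+01, -1.82813374e-04,
        3.01676439e-03,  7.08939169e-06]), 'eef_pos': array([ 189.72629709, -489.48494083,  404.20061647]), 'ee_rot': array([-5.49678401e-04,  9.82955750e-01,  1.83841485e-01,  3.11991995e-06]), 'force': array([ 0.7414615 , -0.18032111,  0.60335759]), 'wrist_torque': array([-0.04306292,  0.0181705 ,  0.00101015]), 'grip_width': 0.994568263813244} 173.4
```

View pics/scene0.png

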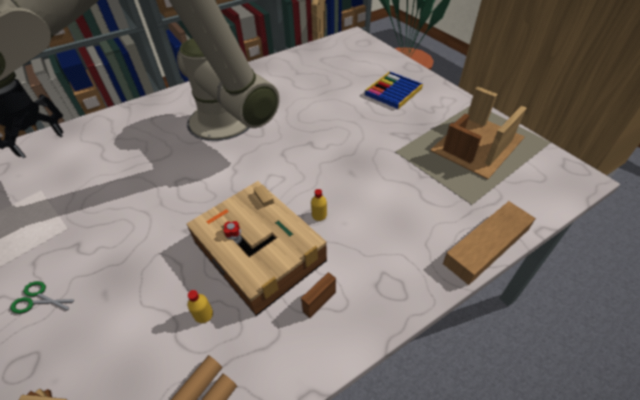

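View pics/top0.png

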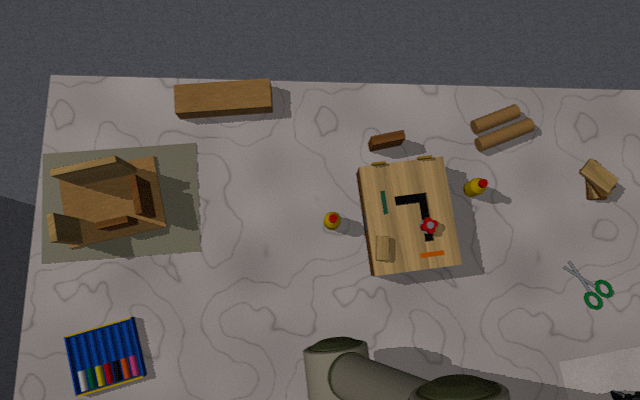

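Run:
```python
import cv2
i=cv2.imread("pics/top0.png")
cv2.imwrite("pics/top0c.png",cv2.resize(i[130:290,240:420],None,fx=4,fy=3.75*1,interpolation=cv2.INTER_CUBIC)) if 0 else cv2.imwrite("pics/top0c.png",cv2.resize(i[140:290,220:420],None,fx=4,fy=4,interpolation=cv2.INTER_CUBIC))
```

```text
(no output)
```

View pics/top0c.png

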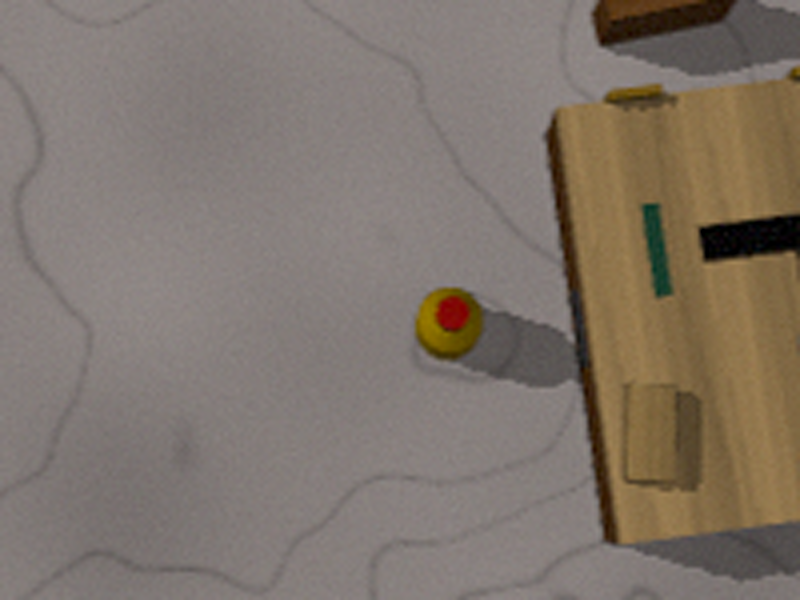

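The top view shows the chest at columns 358–462 and rows 155–277, with the peg near (430,226). The green mark is near (384,202) and the orange mark near (432,254). I'll enlarge the lid itself.

Run:
```python
import cv2
i=cv2.imread("pics/top0.png")
cv2.imwrite("pics/top0d.png",cv2.resize(i[150:285,350:480],None,fx=4.4,fy=4.4,interpolation=cv2.INTER_CUBIC))
```

```text
(no output)
```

View pics/top0d.png

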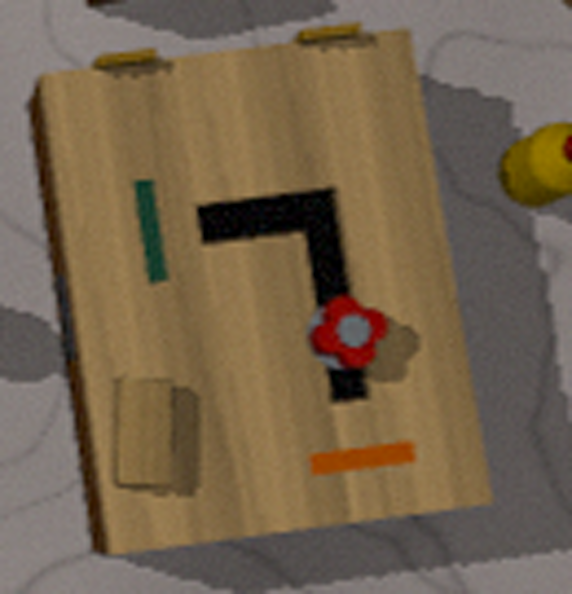

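Lid corners in the crop are (42,76), (410,30), (492,503) and (106,553). The cap centre is at (355,330), and the slot's outer corner is at (334,188).

```bash
cat > h.py <<'E'
import numpy as np, cv2
from rig import ctrl, viewer
from scipy.optimize import least_squares
def ray(n,uv,z):
    c=viewer.calibration(n);K=c["mtx"];T=c["extrinsics"]
    d=np.linalg.inv(K)@[uv[0],uv[1],1]; d=T[:3,:3]@(d*[1,-1,-1]); o=T[:3,3]
    return o+d*(z-o[2])/d[2]
def proj(n,p):
    c=viewer.calibration(n);K=c["mtx"];T=c["extrinsics"]
    q=T[:3,:3].T@(np.array(p)-T[:3,3]); q=K@(q*[1,-1,-1]); return q[:2]/q[2]
def crop(u,s=4.4,o=(350,150)): return ((u[0]+.5)/s-.5+o[0],(u[1]+.5)/s-.5+o[1])
E
python3 - <<'E'
from h import *
c=[(42,76),(410,30),(492,503),(106,553),(334,188),(197,207),(204,244),(367,397)]
m=np.array([(140,110),(140,-110),(-140,-110),(-140,110),(52+2,-52),(54,34),(30,34),(-74,-52)],float)
w=np.array([ray("top",crop(u),85)[:2] for u in c])
def f(p,k=8):
    R=np.array([[np.cos(p[2]),-np.sin(p[2])],[np.sin(p[2]),np.cos(p[2])]])
    return (m[:k]@R.T+p[:2]-w[:k]).ravel()
for k in (4,8):
    s=least_squares(lambda p:f(p,k),[450,-100,0]);p=s.x;print(p,s.fun.reshape(-1,2).round(1).tolist())
R=np.array([[np.cos(p[2]),-np.sin(p[2])],[np.sin(p[2]),np.cos(p[2])]])
for n,q in dict(start=(-60,-40),corner=(40,-40),end=(40,20)).items():print(n,R@q+p[:2])
cap=ray("top",crop((355,330)),114);print("cap",cap,R.T@(cap[:2]-p[:2]))
for n,u,z in (("glueb",(477,187),50),("gluea",(332,221),50),("board",(387,138),70),("off",crop((143,432)),105)):
    q=ray("top",u,z);print(n,q,R.T@(q[:2]-p[:2]))
# scene check: lid corners, cap
for q in m[:4]: print(proj("scene",[*(R@q+p[:2]),85]))
print("cap scene",proj("scene",cap))
E
```

```text
[ 5.89613068e+02 -1.46795952e+02  1.44848064e-01] [[1.6, 1.0], [0.8, -0.2], [-1.4, 0.6], [-1.0, -1.4]]
[ 5.89208744e+02 -1.47279930e+02  1.44200731e-01] [[1.3, 0.4], [0.4, -0.8], [-1.9, 0.2], [-1.4, -1.8], [2.1, -2.0], [2.7, 3.3], [0.5, 3.8], [-3.7, -3.2]]
start [ 535.57953983 -195.48686293]
corner [ 634.54164764 -181.11671269]
end [ 625.9195575  -121.73944801]
cap [ 562.59834345 -192.32274936  114.        ] [-32.80693456 -40.75136919]
glueb [ 671.30023728 -334.68175303   50.        ] [  54.3095481  -197.25346534]
gluea [573.06769707  47.6349585   50.        ] [ 12.03604157 195.21137451]
board [793.51632144 -93.08479332  70.        ] [209.97500714  24.2733435 ]
off [503.77331053 -74.71577601 105.        ] [-74.1211283   84.08821618]
[325.60661943 239.72138149]
[248.99986583 296.46717784]
[185.71227445 220.99206512]
[257.73721185 178.65128363]
cap scene [230.09752472 223.88753429]
```

Run:
```python
import cv2
i=cv2.imread("pics/scene0.png")
cv2.imwrite("pics/scene0d.png",cv2.resize(i[175:325,175:350],None,fx=4,fy=4,interpolation=cv2.INTER_CUBIC))
```

```text
(no output)
```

View pics/scene0d.png

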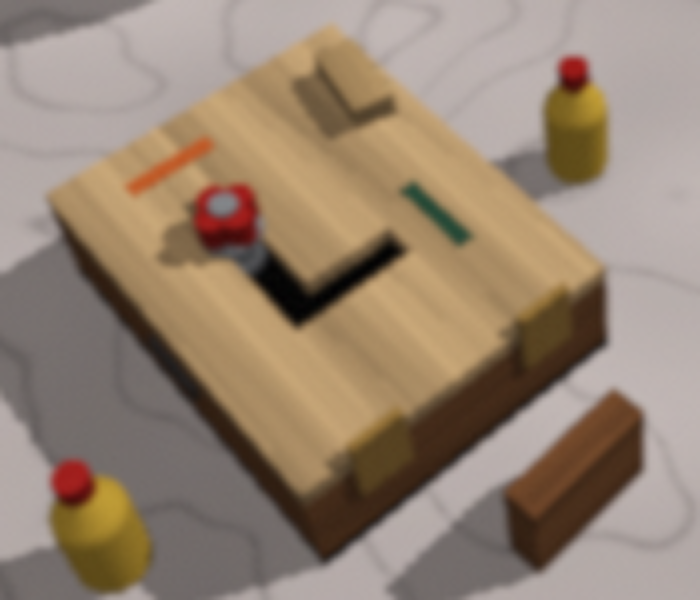

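The scene view agrees with the fit to about 2 px. The slot wall is 12 mm from the axis, so I'll refit with that and plan the pushes.

Run:
```python
from h import *
c=[(42,76),(410,30),(492,503),(106,553),(334,188),(197,207),(204,244),(367,397)]
m=np.array([(140,110),(140,-110),(-140,-110),(-140,110),(52,-52),(52,32),(28,32),(-72,-52)],float)
w=np.array([ray("top",crop(u),85)[:2] for u in c])
Rf=lambda a:np.array([[np.cos(a),-np.sin(a)],[np.sin(a),np.cos(a)]])
s=least_squares(lambda p:(m@Rf(p[2]).T+p[:2]-w).ravel(),[590,-147,.14]);p=s.x;print(p,s.fun.reshape(-1,2).round(1).tolist())
open("h.py","a").write(f"\nP=np.array({p.tolist()})\nRC=np.array({Rf(p[2]).tolist()})\ndef c2w(q): return RC@np.array(q[:2])+P[:2]\ndef w2c(q): return RC.T@(np.array(q[:2])-P[:2])\n")
t=ctrl.sense()["eef_pos"]
a=Rf(p[2])@(-88,-40)+p[:2];print(a,a-t[:2],t)
```

```text
[ 5.89632037e+02 -1.46712569e+02  1.44114867e-01] [[1.7, 1.0], [0.8, -0.2], [-1.5, 0.8], [-0.9, -1.2], [0.6, -1.7], [1.4, 1.6], [-0.8, 2.1], [-1.3, -2.3]]
[ 508.28895735 -198.93616046] [318.56266027 290.54878037] [ 189.72629709 -489.48494083  404.20061647]
```

Emit:
drive_tool([
  [[0.5,0.4,0,0,0,-0.07],[1,0.9,0,0,0,-0.143],[1,0.9,0,0,0,-0.143],[1,0.9,0,0,0,-0.143]],
], fingers=-1)

```text
time_s: 0.6
eef_pos: [289.9, -399.4, 404.1]
ee_rot: [-0.001, 0.997, 0.073, -0.0]
force: [0.6, -0.0, 0.4]
grip_width: 0.142
```

Emit:
drive_tool([
  [[0.5,0.4,0,0,0,0],[1,0.9,0,0,0,0],[1,0.9,0,0,0,0],[1,0.9,0,0,0,0]],
])

```text
time_s: 1.1
eef_pos: [389.5, -310.2, 403.9]
ee_rot: [-0.001, 0.997, 0.073, -0.0]
force: [-0.8, 0.3, 0.1]
grip_width: 0.001
```

Run:
```python
from h import *
from scipy.spatial.transform import Rotation as Ro
s=ctrl.sense();q=s["ee_rot"];print(s["time_s"],s["eef_pos"],s["grip_width"],ctrl.tip_reach)
M=Ro.from_quat([q[1],q[2],q[3],q[0]]).as_matrix();print(M.round(4),np.arctan2(M[1,0],M[0,0]))
print(c2w((-88,-40))-s["eef_pos"][:2])
```

```text
1.1 [ 389.54623948 -310.2463041   403.94312766] 0.0011234260270040865 173.4
[[ 9.892e-01  1.465e-01 -6.000e-04]
 [ 1.465e-01 -9.892e-01  1.000e-03]
 [-5.000e-04 -1.100e-03 -1.000e+00]] 0.14702807806152215
[118.74271787 111.31014364]
```

Emit:
drive_tool([
  [[0.5,0.5,0,0,0,0],[0.95,0.9,0,0,0,0],[0.95,0.9,0,0,0,0],[0.95,0.9,-0.3,0,0,0],[0.95,0.9,-0.3,0,0,0]],
])

```text
time_s: 1.72
eef_pos: [483.5, -222.0, 372.3]
ee_rot: [-0.002, 0.997, 0.072, -0.002]
force: [0.5, -0.1, -0.9]
grip_width: 0.0
```

Emit:
drive_tool([
  [[0.237,0.213,0,0,0,0],[0.237,0.213,-0.3,0,0,0],[0.237,0.213,-0.6,0,0,0],[0.237,0.213,-0.8,0,0,0],[0.237,0.213,-0.8,0,0,0],[0.237,0.213,-0.8,0,0,0]],
])

```text
time_s: 2.48
eef_pos: [507.2, -201.6, 293.8]
ee_rot: [-0.001, 0.997, 0.072, -0.001]
force: [0.7, 1.0, -0.4]
grip_width: -0.0
```

Run:
```python
from h import *
s=ctrl.sense();print(s["time_s"],s["eef_pos"],s["force"],w2c(s["eef_pos"]),s["eef_pos"][2]-173.4)
a=viewer.capture("top")[:,:,::-1];b=viewer.capture("scene")[:,:,::-1]
cv2.imwrite("pics/t1.png",np.hstack([cv2.resize(x,None,fx=f,fy=f,interpolation=2) for x,f in ((a[150:285,350:480],3),(b[160:295,175:305],3))]))
print(proj("scene",[*s["eef_pos"][:2],s["eef_pos"][2]-173.4]))
```

```text
2.475 [ 507.1645846  -201.64835408  293.84573842] [ 0.68275085  1.04547771 -0.43892257] [-89.50223268 -42.52259892] 120.44573842405035
[216.69855012 209.21880505]
```

View pics/t1.png

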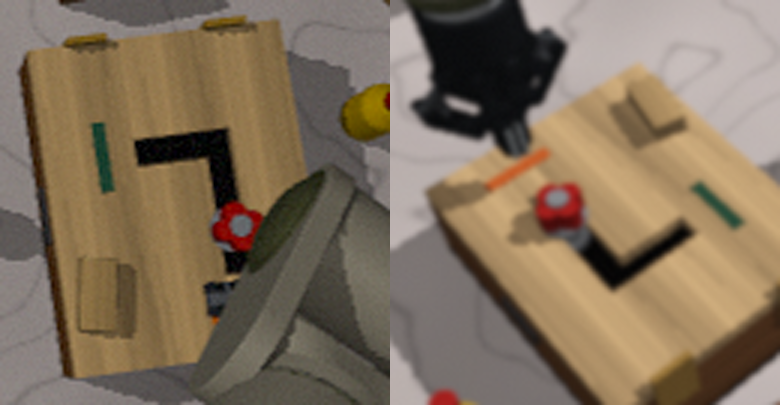

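The fingertip appears where predicted (crop (515,152) gives scene pixel (217,211), against a predicted (217,209)). It is clear behind the peg and above the lid. Next I'll descend to 7 mm above the lid, then push.

Emit:
drive_tool([
  [[0,0.025,-0.14,0,0,0],[0,0.025,-0.284,0,0,0],[0,0.025,-0.284,0,0,0],[0,0.025,-0.284,0,0,0]],
])

```text
time_s: 3.08
eef_pos: [507.3, -198.7, 265.3]
ee_rot: [-0.001, 0.997, 0.072, -0.001]
force: [-0.4, 0.7, -0.2]
grip_width: 0.001
```

Emit:
drive_tool([
  [[0.1,0.014,0,0,0,0],[0.2,0.029,0,0,0,0],[0.28,0.041,0,0,0,0],[0.36,0.052,0,0,0,0],[0.44,0.064,0,0,0,0],[0.52,0.075,0,0,0,0],[0.6,0.087,0,0,0,0],[0.68,0.099,0,0,0,0],[0.76,0.11,0,0,0,0],[0.76,0.11,0,0,0,0]],
])

```text
time_s: 4.32
eef_pos: [583.8, -187.6, 265.1]
ee_rot: [-0.001, 0.997, 0.072, -0.001]
force: [-0.4, -0.2, 0.6]
grip_width: 0.003
```

Run:
```python
from h import *
s=ctrl.sense();print(s["time_s"],s["eef_pos"],s["force"],w2c(s["eef_pos"]),s["eef_pos"][2]-173.4)
a=viewer.capture("top")[:,:,::-1];b=viewer.capture("scene")[:,:,::-1]
cv2.imwrite("pics/t2.png",np.hstack([cv2.resize(x,None,fx=f,fy=f,interpolation=2) for x,f in ((a[150:285,350:480],3),(b[160:295,175:305],3))]))
```

```text
4.325 [ 583.82302434 -187.64913068  265.05765685] [-0.37055801 -0.21293327  0.57136603] [-11.62795943 -39.67791871] 91.65765684723735
```

View pics/t2.png

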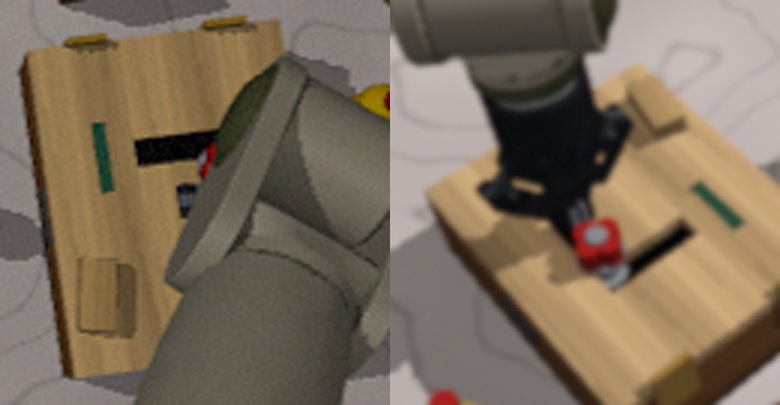

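The peg moved with the finger. In the scene crop the cap is at (597,238), and the visible slot is now the short leg.

```bash
cat >> h.py <<'E'
_b=np.array([230.6,226.0])-proj("scene",[562.6,-192.3,114])
def capc(u,v): return w2c(ray("scene",np.array([u,v])-_b,114))
E
python3 - <<'E'
from h import *
print(capc((597+.5-390)/3+174.5,160-.5+238.5/3))
E
```

```text
[ 20.14548458 -39.64068304]
```

Emit:
drive_tool([
  [[0.04,0.006,0,0,0,0],[0.08,0.012,0,0,0,0],[0.12,0.017,0,0,0,0],[0.15,0.022,0,0,0,0],[0.17,0.025,0,0,0,0],[0.185,0.027,0,0,0,0],[0.2,0.029,0,0,0,0],[0.2,0.029,0,0,0,0]],
])

```text
time_s: 5.42
eef_pos: [603.6, -184.5, 264.9]
ee_rot: [-0.001, 0.997, 0.072, -0.001]
force: [-2.0, 0.7, 0.6]
grip_width: 0.003
```

Run:
```python
from h import *
s=ctrl.sense();print(s["time_s"],s["eef_pos"],s["force"],w2c(s["eef_pos"]))
b=viewer.capture("scene")[:,:,::-1]
cv2.imwrite("pics/t3.png",cv2.resize(b[200:290,200:300],None,fx=6,fy=6,interpolation=2))
```

```text
5.425 [ 603.57576941 -184.48326241  264.86903003] [-1.98807514  0.70120587  0.56598421] [  8.3746881  -39.38169036]
```

View pics/t3.png

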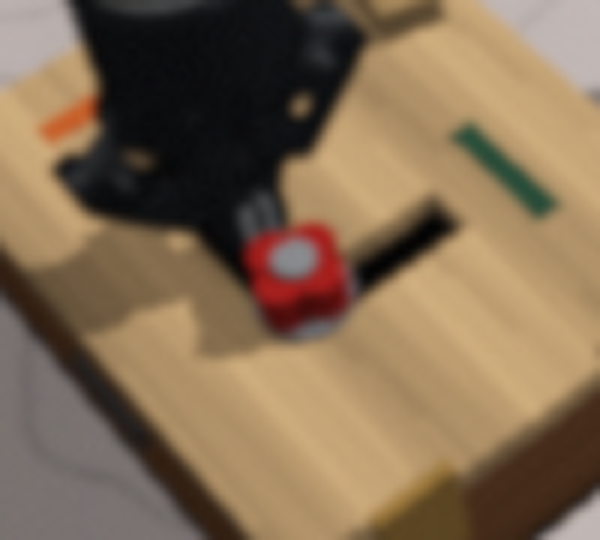

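Cap at crop (293,258), pixel (248.8,243), close to the corner. I'll creep on until the wall is felt.

Emit:
drive_tool([
  [[0.008,0.001,0,0,0,0],[0.016,0.002,0,0,0,0],[0.016,0.002,0,0,0,0]],
])

```text
time_s: 5.85
eef_pos: [605.2, -184.3, 264.9]
ee_rot: [-0.001, 0.997, 0.072, -0.001]
force: [-1.4, 0.6, 1.0]
grip_width: -0.003
```

Run:
```python
from h import *
print(capc(248.8,243),w2c(ctrl.sense()["eef_pos"]),ctrl.sense()["force"])
```

```text
[ 37.71387524 -37.27458739] [ 10.01359023 -39.408028  ] [-1.36086275  0.55414181  0.95294772]
```

Emit:
drive_tool([
  [[0.006,0.001,0,0,0,0],[0.012,0.002,0,0,0,0],[0.012,0.002,0,0,0,0]],
])

```text
time_s: 6.22
eef_pos: [606.4, -184.1, 264.9]
ee_rot: [-0.001, 0.997, 0.072, -0.001]
force: [-2.3, 0.1, 1.7]
grip_width: -0.002
```

Emit:
drive_tool([
  [[0.008,0.001,0,0,0,0],[0.015,0.002,0,0,0,0],[0.015,0.002,0,0,0,0]],
])

```text
time_s: 6.6
eef_pos: [608.0, -183.9, 264.8]
ee_rot: [-0.001, 0.997, 0.072, -0.001]
force: [-2.2, -0.2, 1.8]
grip_width: -0.001
```

Run:
```python
from h import *
s=ctrl.sense();print(s["time_s"],s["force"],w2c(s["eef_pos"]))
b=viewer.capture("scene")[:,:,::-1]
cv2.imwrite("pics/t4.png",cv2.resize(b[200:290,200:300],None,fx=6,fy=6,interpolation=2))
```

```text
6.6 [-2.23575029 -0.19006952  1.77205835] [ 12.85506513 -39.39328426]
```

View pics/t4.png

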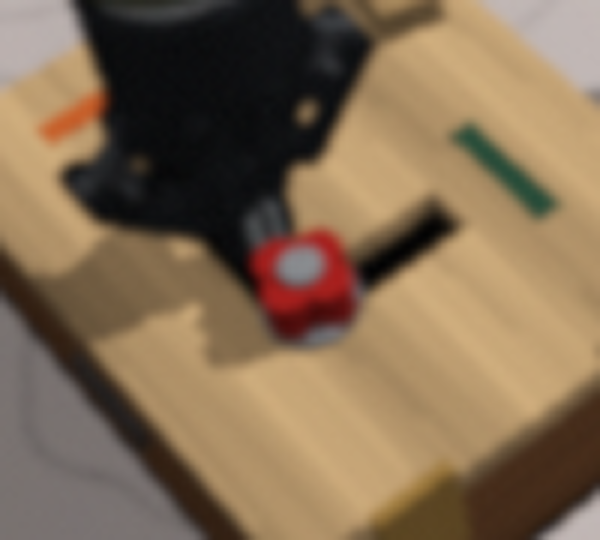

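Run:
```python
from h import *
print(capc(200+301/6,200+265/6))
```

```text
[ 42.57627563 -36.81402205]
```

Emit:
drive_tool([
  [[0.008,0.001,0,0,0,0],[0.015,0.002,0,0,0,0],[0.015,0.002,0,0,0,0]],
])

```text
time_s: 7.02
eef_pos: [609.2, -183.8, 264.9]
ee_rot: [-0.001, 0.997, 0.072, -0.002]
force: [-7.1, -1.6, 3.2]
grip_width: 0.001
```

Force rose to 7 N, so the peg is against the corner wall. I'll back off, lift and go round to the -y side, turning the tool 90° so the same finger edges do the pushing.

Emit:
drive_tool([
  [[-0.1,-0.015,0,0,0,0],[-0.25,-0.037,0,0,0,0],[-0.4,-0.058,0,0,0,0],[-0.4,-0.058,0.3,0,0,0],[-0.4,-0.058,0.6,0,0,0],[-0.4,-0.058,0.6,0,0,0]],
])

```text
time_s: 7.78
eef_pos: [569.1, -189.7, 327.1]
ee_rot: [-0.0, 0.997, 0.072, 0.001]
force: [0.2, -0.6, -0.5]
grip_width: 0.003
```

Run:
```python
from h import *
s=ctrl.sense();print(s["joints"],s["force"],w2c(s["eef_pos"]),c2w((41,-92))-s["eef_pos"][:2])
b=viewer.capture("scene")[:,:,::-1]
cv2.imwrite("pics/t5.png",cv2.resize(b[200:290,200:300],None,fx=6,fy=6,interpolation=2))
```

```text
[-5.16958354e-01  5.41587076e-01  1.36651624e+00  1.15286139e-03
  1.23257188e+00  9.09144450e-01] [ 0.15227928 -0.59200265 -0.50512505] [-26.45154249 -39.58807577] [ 74.27951885 -42.18143507]
```

View pics/t5.png

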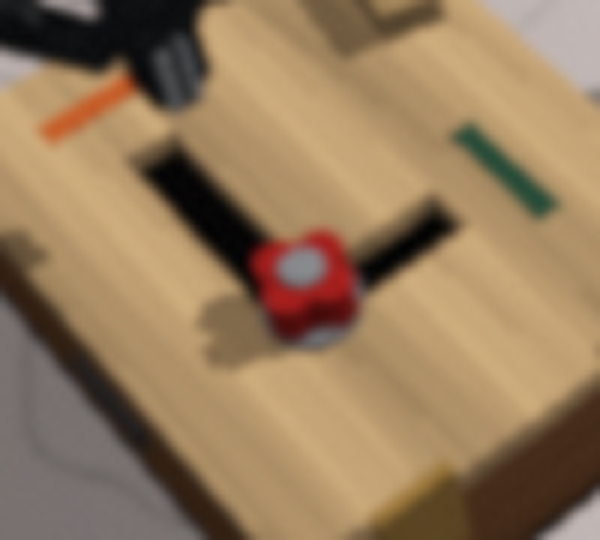

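Peg sits flat at the corner with the long leg now empty, and its cap is at crop (302,266). A turn of +90° takes joint 6 to about -0.66, which is well in range.

Emit:
drive_tool([
  [[0.2,-0.2,0,0,0,0.1],[0.4,-0.42,0,0,0,0.2],[0.6,-0.42,0,0,0,0.3],[0.743,-0.422,0,0,0,0.42],[0.743,-0.422,0,0,0,0.53],[0.743,-0.422,0,0,0,0.65],[0.743,-0.422,0,0,0,0.77],[0.743,-0.422,0,0,0,0.88],[0.743,-0.422,0,0,0,1],[0.743,-0.422,0,0,0,1]],
])

```text
time_s: 9.07
eef_pos: [643.1, -231.8, 324.0]
ee_rot: [-0.001, 0.655, 0.756, -0.001]
force: [0.4, -0.3, -0.1]
grip_width: 0.002
```

Run:
```python
from h import *
s=ctrl.sense();print(s["eef_pos"],s["ee_rot"],w2c(s["eef_pos"]),c2w((41,-92))-s["eef_pos"][:2],2*np.arctan2(s["ee_rot"][2],s["ee_rot"][1]))
a=viewer.capture("top")[:,:,::-1];b=viewer.capture("scene")[:,:,::-1]
cv2.imwrite("pics/t6.png",np.hstack([cv2.resize(x,None,fx=f,fy=f,interpolation=2) for x,f in ((a[150:285,350:480],3),(b[180:315,175:305],3))]))
```

```text
[ 643.12192116 -231.77071638  324.02720052] [-0.00116887  0.65490689  0.75570754 -0.00130785] [ 40.71962125 -91.85841588] [ 0.297806   -0.09984936] 1.7134711805900376
```

View pics/t6.png

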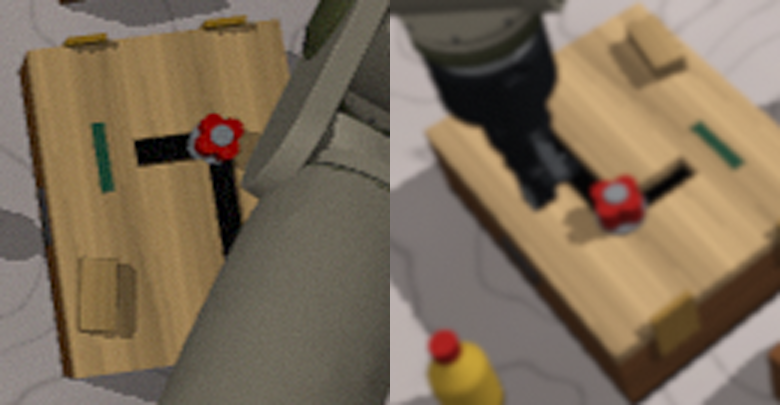

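The finger is on the -y side and clear of the peg. The top crop has the cap at (222,135), at the corner. Descending, then pushing along +y.

Emit:
drive_tool([
  [[0,0,-0.2,0,0,0],[0,0,-0.4,0,0,0],[0,0,-0.59,0,0,0],[0,0,-0.59,0,0,0],[0,0,-0.59,0,0,0]],
])

```text
time_s: 9.8
eef_pos: [643.3, -231.9, 266.3]
ee_rot: [-0.0, 0.656, 0.755, -0.001]
force: [-0.2, 0.4, -0.2]
grip_width: -0.004
```

Emit:
drive_tool([
  [[-0.014,0.1,0,0,0,0],[-0.026,0.18,0,0,0,0],[-0.037,0.26,0,0,0,0],[-0.049,0.34,0,0,0,0],[-0.061,0.42,0,0,0,0],[-0.072,0.5,0,0,0,0],[-0.084,0.58,0,0,0,0],[-0.094,0.65,0,0,0,0],[-0.094,0.65,0,0,0,0]],
])

```text
time_s: 10.92
eef_pos: [633.9, -166.1, 266.1]
ee_rot: [-0.001, 0.656, 0.755, -0.001]
force: [1.1, 0.3, -0.1]
grip_width: -0.001
```

Run:
```python
from h import *
u=lambda x,y:((x+.5)/3-.5+350,(y+.5)/3-.5+150)
print(w2c(ray("top",u(222,135),114)))
s=ctrl.sense();print(s["eef_pos"],s["force"],w2c(s["eef_pos"]))
b=viewer.capture("scene")[:,:,::-1]
cv2.imwrite("pics/t7.png",cv2.resize(b[200:290,200:300],None,fx=6,fy=6,interpolation=2))
```

```text
[ 42.54162946 -36.76152219]
[ 633.88231659 -166.08168487  266.13729196] [ 1.05449512  0.2935054  -0.12433334] [ 41.00983052 -25.52339548]
```

View pics/t7.png

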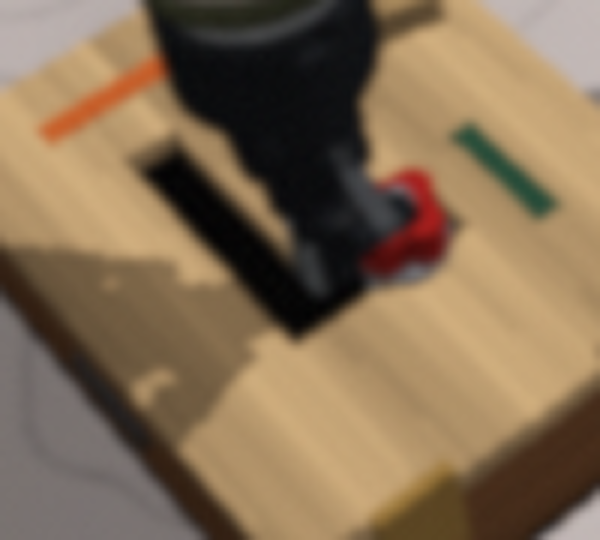

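The peg is sliding along the short leg, with only its last bit still visible. Continuing 12 mm, then creeping.

Emit:
drive_tool([
  [[-0.007,0.05,0,0,0,0],[-0.013,0.09,0,0,0,0],[-0.017,0.12,0,0,0,0],[-0.019,0.13,0,0,0,0],[-0.019,0.13,0,0,0,0]],
])

```text
time_s: 11.6
eef_pos: [631.9, -153.0, 265.7]
ee_rot: [-0.002, 0.656, 0.755, -0.001]
force: [0.8, 0.1, 1.1]
grip_width: -0.003
```

Emit:
drive_tool([
  [[-0.001,0.008,0,0,0,0],[-0.002,0.015,0,0,0,0],[-0.002,0.015,0,0,0,0]],
])

```text
time_s: 11.98
eef_pos: [631.7, -151.5, 265.6]
ee_rot: [-0.002, 0.656, 0.755, -0.001]
force: [-0.2, -1.8, 0.6]
grip_width: 0.001
```

Run:
```python
from h import *
s=ctrl.sense();print(s["eef_pos"],s["force"],w2c(s["eef_pos"]))
```

```text
[ 631.70047814 -151.51966201  265.63221133] [-0.17002308 -1.81167705  0.59071341] [ 40.94195747 -10.79898302]
```

Emit:
drive_tool([
  [[-0.001,0.008,0,0,0,0],[-0.002,0.015,0,0,0,0],[-0.002,0.015,0,0,0,0]],
])

```text
time_s: 12.35
eef_pos: [631.6, -150.5, 266.0]
ee_rot: [-0.001, 0.656, 0.755, -0.001]
force: [0.6, -5.9, 1.6]
grip_width: -0.004
```

Emit:
drive_tool([
  [[-0.001,0.008,0,0,0,0],[-0.002,0.015,0,0,0,0],[-0.002,0.015,0,0,0,0]],
])

```text
time_s: 12.72
eef_pos: [631.4, -149.8, 266.5]
ee_rot: [0.0, 0.656, 0.755, -0.001]
force: [1.2, -7.0, 2.4]
grip_width: -0.004
```

Firm stop at 7 N. Backing off along -y, lifting, and checking.

Emit:
drive_tool([
  [[0.007,-0.05,0,0,0,0],[0.03,-0.2,0,0,0,0],[0.058,-0.4,0,0,0,0],[0.058,-0.4,0.4,0,0,0],[0.058,-0.4,0.8,0,0,0],[0.058,-0.8,1,0,0,0],[-0.4,-1,1,0,0,0],[-0.6,-1,1,0,0,0]],
])

```text
time_s: 13.72
eef_pos: [569.7, -252.4, 366.4]
ee_rot: [0.0, 0.657, 0.754, -0.002]
force: [0.4, -0.1, -0.1]
grip_width: -0.0
```

Run:
```python
from h import *
a=viewer.capture("top")[:,:,::-1];b=viewer.capture("scene")[:,:,::-1]
cv2.imwrite("pics/t8.png",np.hstack([cv2.resize(x,None,fx=f,fy=f,interpolation=2) for x,f in ((a[150:285,350:480],3),(b[180:315,200:330],3))]))
cv2.imwrite("pics/t8d.png",cv2.resize(b[200:290,200:300],None,fx=6,fy=6,interpolation=2))
cv2.imwrite("pics/t8a.png",a)
```

```text
(no output)
```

View pics/t8.png

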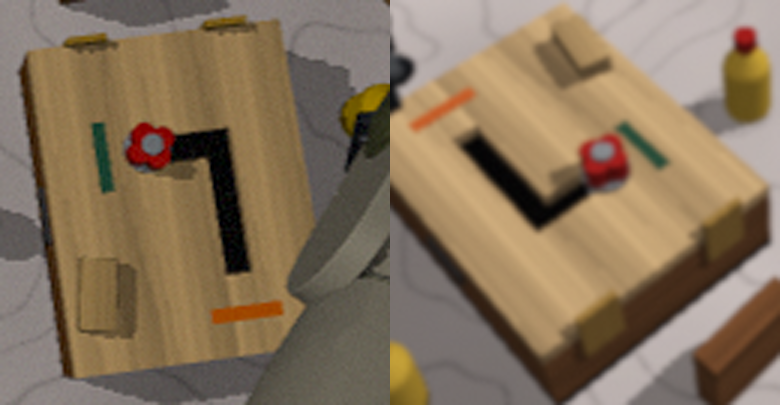

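View pics/t8d.png

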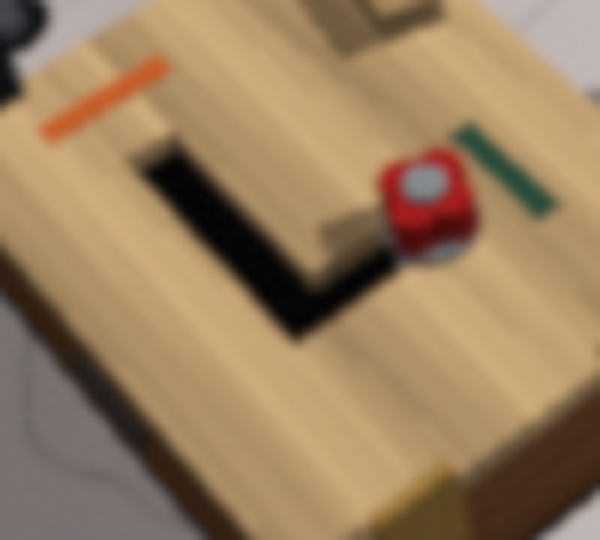

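View pics/t8a.png

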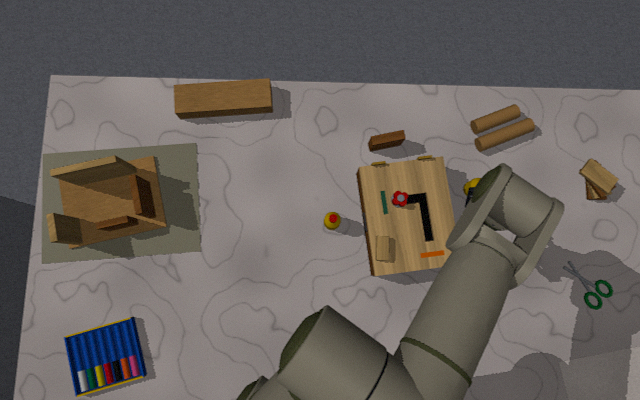

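The peg sits at the green end, and its cap is at (152,145) in the left crop and (425,183) in the enlarged scene crop. The offcut, bottles and board look unmoved. Now to check the numbers.

Run:
```python
from h import *
print(w2c(ray("top",((152.5)/3-.5+350,(145.5)/3-.5+150),114)),capc(200+425/6,200+183/6))
s=ctrl.sense();print(s["time_s"],s["force"],abs(s["dq"]).max())
```

```text
[41.36924998 22.25978046] [42.88023996 21.70591812]
13.825 [0.30653183 0.89670746 0.91712549] 0.0649441971901252
```

Emit:
drive_tool([
  [[0,0,0,0,0,0],[0,0,0,0,0,0],[0,0,0,0,0,0]],
])

```text
time_s: 14.2
eef_pos: [570.7, -251.2, 366.5]
ee_rot: [0.0, 0.657, 0.754, -0.001]
force: [-0.2, -0.0, 0.3]
grip_width: -0.001
```

```bash
python3 -c "
from rig import ctrl
print(ctrl.sense()['time_s'],ctrl.finish_job())"
```

```text
the job is handed in; nothing more can be done
14.2 None
```

The chest is locked: the peg is home at the green mark. I pushed it with the shut fingertips along the long leg until it met the corner wall. I then went round to its other side and pushed it along the short leg to the end wall. It stopped firmly at about 7 N at both walls. I took the hand away and handed the job in at 14.2 s.

- **Peg position:** the last pictures put the peg cap at about (41, 22) mm in the chest frame from the top camera and (43, 22) mm from the scene camera. Home is (40, 20), with the end wall about 2 mm further on. The x readings are 1–3 mm high and the two views differ by 1.5 mm, which is about the calibration error.
- **Peg flat:** by eye, it sits level.
- **Other objects:** the offcut, board and glue_a look unmoved in both views. glue_b was partly hidden by the arm or cut off in the last pictures, but what showed of it was where it started. I checked these by eye and did not measure them.
- **Robot:** the hand was well clear and reading no contact force when I handed in.

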